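# Latch the spray receiver onto the tester head

## Task

Close the draw latch on top of the injector spray chamber: hook the wire loop over the catch so that its end bar lies in the catch's slot behind the hook, then push the lever over until it snaps past centre and lies fully down, drawing the receiver tight towards the head. Feel for the slot gently rather than forcing the loop, do not slam or overload the lever, and leave everything else on the bench where it is.

Things in the scene. Friction and masses are not known exactly. Their poses are not given: they have to be found in the camera images.
- chamber: Injector spray chamber bolted to the bench: base plate 240 x 80 x 10 mm, aluminium head block (top 62 mm up), sliding receiver, steel draw latch on top. Origin on the bench, near its middle. x axis = draw axis, from the head and lever (-x) towards the receiver (+x); y along the latch's hinges; z up. A rubber bellows (x -24 to 0 mm) lies between head and receiver.
- saddle (a point): Middle of the top of the receiver's narrow saddle, which carries the steel catch: 24 mm wide (y), 76 mm long, 83 mm above the bench. Flange and barrel below it reach only 62 mm up, so fingers have room beside saddle and loop.
- catch_ref (a point): NOMINAL place of the catch, on its plate's upper face (86 mm above the bench); chamber axes. Along +x from here: hook post -14.5 to -2.5 mm, 11 high, 16 wide, its lip (7 to 11 high) overhanging to +0.5; open slot +0.5 to +8; rib +8 to +16, 11 high, 20 wide; then flat plate. The catch itself stands up to 5.5 mm off this along x, either way, unmeasured: find the slot by feel or sight.
- loop_bar (a point): Middle of the end bar of the latch loop, a 40 g U of 5 mm steel wire: two side wires 34 mm apart (39 mm over all) and the bar across. The bar is 92.9 mm from the loop's hinge on the lever. Site -x runs along the wires to that hinge, y along the bar. It swings freely; at the start the bar lies on or past the rib. Hooked: centre 2.5 to 4.5 mm above catch_ref, drawn to -x under the lip.
- loop_pinch (a point): Point midway between the loop's side wires, 3 mm from the bar towards the hinge: the loop can be pinched here from above across both wires (39 mm, along y), and turns in such a grasp about y. Moving it drags the lever along, which takes about 2 N. While held, the loop must not bear on the catch with over 15 N.
- lever (a joint): Latch lever angle, rad: 0 fully down on its stop (lying to chamber -x, over the head), 1.57 upright, more leaning to the receiver (limit 2.2). Stays where left while the loop is slack. Loop hooked and slack: 0.9 to 1.8. Pushed down, the loop tightens below 0.7 to 1.4, resistance grows to as much as 10 N at the grip, then falls off; past the toggle point (about 0.2) it pulls itself down.
- lever_pivot (a point): Centre of the lever's pivot (axis along chamber y), 104 mm above the bench, 30 mm on the -x side of the chamber's origin. The loop is hinged on the lever 30 mm from it.
- lever_grip (a point): Centre of the dark grip paddle at the lever's end, 70 mm from the pivot: 36 mm along the lever (52 to 88 mm from the pivot), 30 mm across (y), 10 mm thick. Site -x points to the lever's tip; point z is the normal of the face to push (facing up when the lever is down, towards the receiver when it is upright). The lever bears 40 N in all (both sides of a pinch count).
- receiver (a joint): How far the receiver is drawn to the head, squeezing the rubber bellows, in m: 0 free, 0.001 to 0.014 when latched. Spring about 4 N per mm.
- injector: Loose unit injector, 150 mm, lying on the bench; bystander.
- oil_bottle: Loose yellow bottle, 130 mm high; bystander.
- spanner: Loose spanner lying on the bench; bystander.
- sleeve_nut: Loose steel sleeve nut, 32 mm wide, 22 mm high, beside the chamber; bystander.
- vial: Loose small vial, 18 mm wide, 40 mm high, beside the chamber; bystander.
- bearing: Loose bearing ring, 44 mm wide, 12 mm high, beside the chamber; bystander.

How it is judged:
On the way, in this order (a step that is already met when the one before it is completed fails the run):
1. the loop's bar lies down in the catch's slot behind the hook, the lever still up (z of loop_bar in the frame of catch_ref below 0.0065 m and x of loop_bar in the frame of catch_ref between -0.008 and 0.012 m and value of joint lever above 0.5 rad), for 0.1 s.
2. the lever is past the toggle point and down (value of joint lever below 0.08 rad), for 0.2 s.
At the end, for the whole second after the job is handed in: The lever is down (joint below 0.08 rad), the loop's bar is held under the hook's lip (in catch_ref: z below 7.5 mm and x between -8 and +8 mm) and the receiver is drawn in by more than 1 mm (value of joint lever below 0.08 rad and value of joint receiver above 0.001 m and z of loop_bar in the frame of catch_ref below 0.0075 m and x of loop_bar in the frame of catch_ref between -0.008 and 0.008 m); the robot touches nothing.
It fails at once if the lever (its arm lever_c0 or its grip paddle lever_c1) is pushed with more than 40 N (contact force between the fingers and lever_c0 above 40 N or contact force between the fingers and lever_c1 above 40 N).
It fails at once if while the fingers hold or touch the loop, it bears on the catch or receiver with more than 15 N (contact force between the fingers and loop above 1 N and contact force between loop and receiver above 15 N).
It fails at once if a bystander is moved by more than 20 mm (distance of any of injector, oil_bottle, spanner, sleeve_nut, vial, bearing from where it was at the start of the episode above 0.02 m).
It also fails if it takes over 67 s, if anything falls off the work surface, if the arm or the gripper's body presses on something with over 40 N, if the wrist force passes 120 N, or if a joint passes its speed limit or range.

## Robot

A 7-joint arm with a two-finger parallel gripper is mounted at the origin on the work surface. World frame = base frame: x ahead of the robot, y to its left, z up, the work surface at z = 0. Lengths are in m, angles in rad, forces in N, time in s.
With the tool pointing down it reaches from about 0.4 to 0.85 m from the base axis. Payload 4.4 kg.
Tool frame: the origin (TCP) lies midway between the tips of the shut fingers; the grasp point (between the pads) lies 19 mm behind it (env.grasp_offset is the distance from the TCP to the grasp point, in m); z points along the fingers, y is the line along which they close (so a half turn about z gives the same grasp; the last joint's range is limited). The gripper opens to 94 mm and grips with 3 to 60 N. Pads are 16 mm wide; open, the fingers measure 119 mm over their backs; the gripper's body (75 mm by 177 mm) begins 78 mm behind the grasp point.
Start: joints at [-1.407, 0.628, 0.038, 1.517, -0.027, 0.996, -0.02], TCP at [0.148, 0.633, 0.183] pointing down, gripper open.
Joint ranges: [-3.06, 3.06], [-0.37, 2.12], [-1.25, 1.32], [0.18, 2.47], [-1.1, 4.24], [0.23, 1.98], [-2.94, 2.94]. Speed limits (rad/s): [2.57, 2.57, 3.14, 3.14, 3.14, 3.14, 3.14].

## Interface

Orientations are given as a unit quaternion [x, y, z, w].
In Python, from station import env gives the robot as it stands.
- The arm moves only by the tool step_arm, never from a script. Its argument "commands" is a list of rows, each a list of 2 entries, a list of its own where there are three numbers: the shift along the tool's x, y, z scaled (see below), then the turn, a rotation vector about the tool's x, y, z scaled (see below). A call has 1 to 12 rows; each row is the pose to reach, as a shift and turn from the pose commanded when the call began, along the tool's axes at that moment, turning the shorter way round; what a row does not reach only later rows make up. The controller multiplies each number of a shift by 250 mm and each number of a turn by 360 degrees. A row lasts 1/8 s, in which the tool goes at most 62.5 mm and 10.7 degrees, less where a joint would pass 70% of its speed; a pose out of reach is approached as far as the arm can. A call with a number of a shift or a turn outside -1 to 1 is refused whole. A call with a gripper value outside its range is refused whole. "fingers" is the opening, from 0 (shut) to 1 (fully open), set as the call begins (left out, the last holds). The fingers move at their own pace and stop on an object; "squeeze" is the grip in N (left out, the last holds). Time passes only in rows, so rows that repeat a pose let the fingers close. It gives the time, the measured TCP pose, the force, the opening and the grip force at its end, in the units of the state.
- env.read_state(): the state, without advancing time (a new reading comes with each control period).
- env.capture(name): name is "scene" or "side" or "wrist"; returns the picture (480x640x3 uint8, red, green, blue); there is no depth.
- env.get_calibration(name): a dict with "fx", "fy", "cx", "cy" (pixels), "k1" (the pictures are not rectified: a ray, as slopes to the right and down, at radius r is drawn at 1 + k1 r^2 times it, then the intrinsics apply), "position" and "orientation" of the camera in the world; the wrist camera has in their place "T_tool_cam" (4x4, takes a point from camera to tool coordinates, whose origin is the TCP and whose axes are the flange's). Camera axes: x right, y down, z forward; pixel columns grow to the right and rows downward; lengths in m; the calibration is good to about 2 mm. A picture is of the moment at which its call begins: read the wrist's pose just before it. get_calibration takes no time and is no camera call.
- env.sign_off(): hands the job in; it is judged then, once.
The state is a dict: "t": time; "q": joint angles; "dq": joint speeds; "tau": joint torques, N m; "eef_pos": TCP position; "ee_rot": TCP orientation; "force": force on the tool from outside, world axes, zero at the start; "torque": the same for the moment, N m; "gripper_width": finger opening in m; "grasp_force": force on a finger pad.
Only numpy, scipy, OpenCV 4.12 (cv2) and the standard library are available. Lean on these libraries where they do the work, as an engineer would, in place of code of your own. Each camera call takes 0.05 s, during which the arm holds its last target. There are 200 camera calls.

## Working session

There is one attempt and no reset: what is moved stays moved. The work goes in short steps, Python scripts to look and compute and a tool call to move; the robot and the scene stay as the last step left them, time stands still between calls to the robot, and variables do not carry over. Pictures are saved under pics/ and viewed, at most 10 in all, crops included, and the job is handed in when it is done.

Besides the shell and the picture viewer there is one more tool, called after "Emit:" by a JSON object that holds its "api" and its "payload". step_arm: Moves the arm, as the interface text tells. Its arguments: {"type":"object","properties":{"commands":{"type":"array","items":{"type":"array"}},"fingers":{"type":"number"},"squeeze":{"type":"number"}},"required":["commands"]}

```bash
mkdir -p pics; ls
python3 - <<'E'
from station import env
import cv2
s=env.read_state(); print(s)
for n in("scene","side"):
    c=env.get_calibration(n); print(n,c)
    cv2.imwrite(f"pics/{n}0.png",env.capture(n)[:,:,::-1])
print(env.get_calibration("wrist"))
E
```

```text
pics
{'t': 0.0, 'q': array([-1.4068123 ,  0.62933233,  0.03845639,  1.51835362, -0.02702041,
        0.99633519, -0.0200031 ]), 'dq': array([-0.00080417,  0.00078664,  0.00103723,  0.00030705,  0.00028016,
        0.00014328,  0.00052601]), 'tau': array([ 9.73512488e-05, -5.49740016e+01,  1.14377081e+00, -1.86627334e+01,
       -5.21387067e-02,  2.41830532e-02,  1.76350563e-04]), 'eef_pos': array([0.14785946, 0.63221987, 0.182568  ]), 'ee_rot': array([ 1.14652059e-01,  9.93405251e-01, -9.49681669e-04, -1.01624772e-04]), 'force': array([-0.30718204,  0.53316282, -0.16163509]), 'torque': array([-0.03298474,  0.04425137, -0.01873486]), 'grasp_force': 0.0, 'gripper_width': 0.09393258959355447}
scene {'fx': 442.4912264533356, 'fy': 442.4912264533356, 'cx': 322.6330082758015, 'cy': 246.94195836035684, 'k1': -0.10133697276348455, 'position': array([ 1.10119992, -0.17287138,  0.54710738]), 'orientation': array([ 0.66182532,  0.61691725, -0.28261859, -0.31863315])}
side {'fx': 587.3708784812401, 'fy': 587.3708784812401, 'cx': 318.2488514283543, 'cy': 240.2820305202031, 'k1': -0.15620412943051465, 'position': array([0.29208879, 0.45062889, 0.67762233]), 'orientation': array([-0.17393286,  0.90156156, -0.38650707,  0.08687003])}
{'fx': 411.43495731202404, 'fy': 411.43495731202404, 'cx': 319.8076555968772, 'cy': 233.27638844517475, 'k1': -0.08977752537917712, 'T_tool_cam': array([[-3.10677495e-04, -9.72392272e-01, -2.33352038e-01,
         6.80355353e-02],
       [ 9.99999164e-01, -5.95048557e-04,  1.14823674e-03,
        -8.52101985e-04],
       [-1.25539232e-03, -2.33351486e-01,  9.72391643e-01,
        -2.02197703e-01],
       [ 0.00000000e+00,  0.00000000e+00,  0.00000000e+00,
         1.00000000e+00]])}
```

View pics/scene0.png

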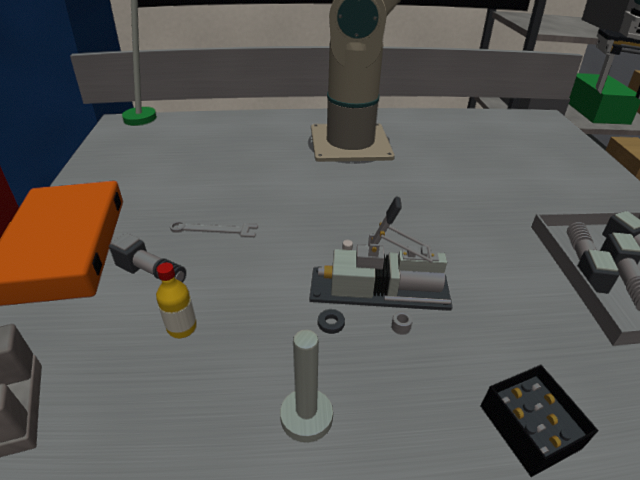

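View pics/side0.png

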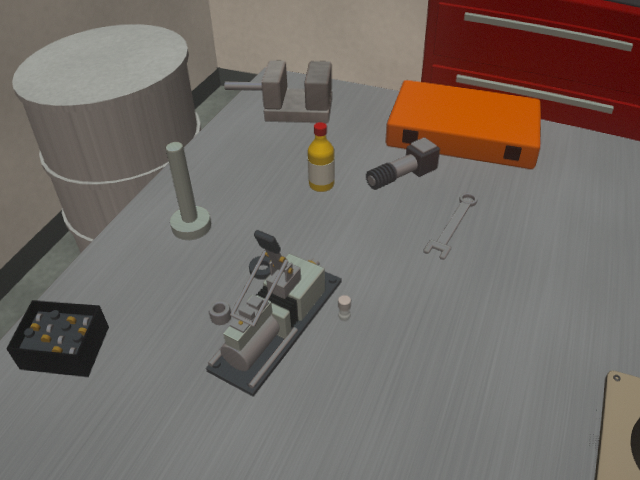

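The scene view shows the chamber around (380,280), head on the left and receiver on the right. The side view has it around (275,325). Next I'll take enlarged crops of both.

```bash
cat > h.py <<'E'
import numpy as np, cv2
from scipy.spatial.transform import Rotation as R
from station import env
def cam(n, s=None):
    c=env.get_calibration(n)
    if n=="wrist":
        s=s or env.read_state(); T=np.eye(4); T[:3,:3]=R.from_quat(s["ee_rot"]).as_matrix(); T[:3,3]=s["eef_pos"]
        T=T@c["T_tool_cam"]; p,Rm=T[:3,3],T[:3,:3]
    else: p,Rm=np.array(c["position"]),R.from_quat(c["orientation"]).as_matrix()
    K=np.array([[c["fx"],0,c["cx"]],[0,c["fy"],c["cy"]],[0,0,1]]); return p,Rm,K,np.array([c["k1"],0,0,0,0.])
def ray(C,uv):
    p,Rm,K,D=C; x=cv2.undistortPoints(np.array([[uv]],float),K,D)[0,0]
    d=Rm@np.array([x[0],x[1],1]); return p,d/np.linalg.norm(d)
def at_z(C,uv,z):
    p,d=ray(C,uv); return p+d*(z-p[2])/d[2]
def tri(rays):
    A=sum(np.eye(3)-np.outer(d,d) for p,d in rays); b=sum((np.eye(3)-np.outer(d,d))@p for p,d in rays); return np.linalg.solve(A,b)
def proj(C,P):
    p,Rm,K,D=C; P=np.atleast_2d(P); return cv2.projectPoints((P-p)@Rm,np.zeros(3),np.zeros(3),K,D)[0][:,0]
E
python3 - <<'E'
import cv2,numpy as np
a=cv2.imread("pics/scene0.png")[190:340,300:460]; b=cv2.imread("pics/side0.png")[220:395,195:360]
cv2.imwrite("pics/sc.png",cv2.resize(a,None,fx=4,fy=4,interpolation=2)[:600]); cv2.imwrite("pics/si.png",cv2.resize(b,None,fx=3.4,fy=3.4,interpolation=2))
E
```

```text
(no output)
```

View pics/sc.png

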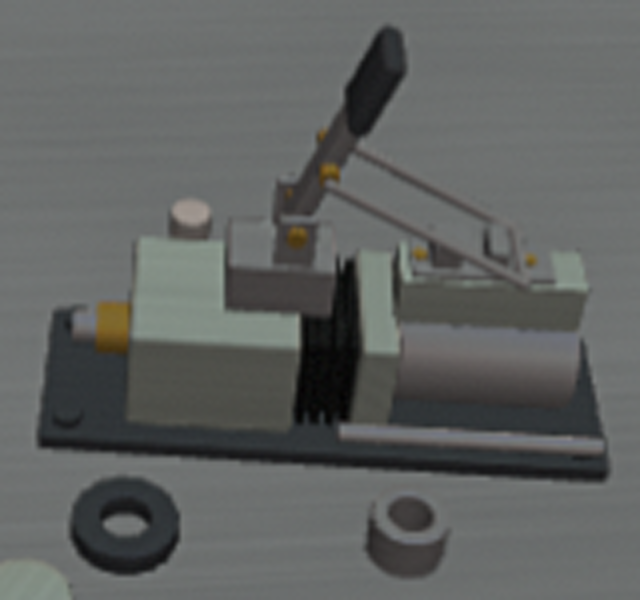

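View pics/si.png

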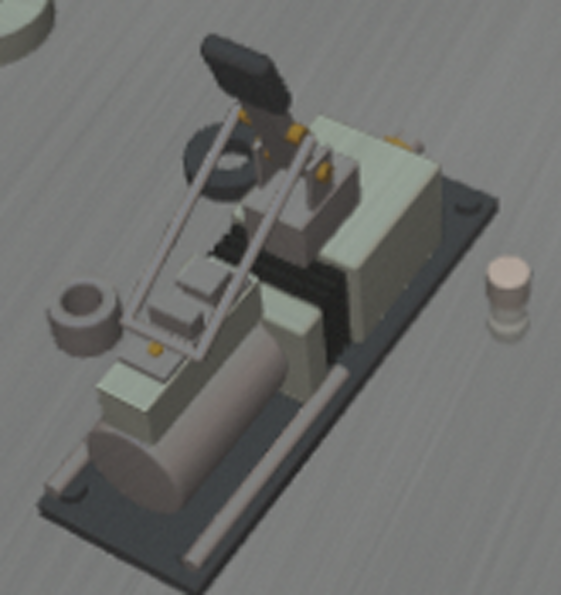

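The scene crop shows the base plate's upper corners at crop pixels (40,440), (607,470), (55,310) and (582,338). The side crop has them at (498,203), (200,590) and (40,507). The bar ends are at side (128,325) and (200,355), and scene (525,282). The bar lies on or just past the rib.

```bash
cat >> h.py <<'E'
def Tc(v): return np.array([v[0],v[1],0]),R.from_euler("z",v[2]).as_matrix()
def W(v,P): t,M=Tc(v); return np.atleast_2d(P)@M.T+t
E
python3 - <<'E'
from h import *
from scipy.optimize import least_squares
S=cam("scene");D=cam("side")
sc=lambda a:np.array(a)/4+[300,190]; si=lambda a:np.array(a)/3.4+[195,220]
a,b=.12,.04
t=np.array
# scene: left=head(-x); side: far = head
for flip in (1,-1):
    # near side of scene camera is y=-flip*b
    mS=t([[-a,-b*flip,.01],[a,-b*flip,.01],[-a,b*flip,.01],[a,b*flip,.01]]); oS=sc([[40,440],[607,470],[55,310],[582,338]])
    mD=t([[-a,b*flip,.01],[a,b*flip,.01],[a,-b*flip,.01]]); oD=si([[498,203],[200,590],[40,507]])
    f=lambda v:np.r_[(proj(S,W(v,mS))-oS).ravel(),(proj(D,W(v,mD))-oD).ravel()]
    best=min((least_squares(f,[.55,0,y]) for y in(0,1.57,3.14,-1.57)),key=lambda r:r.cost)
    print(flip,best.x,best.cost,best.fun.round(1)); 
    if flip==1: v=best.x
    elif best.cost<least_squares(f,v).cost*0 : pass
    M=Tc(best.x)[1]
    def loc(P): return (P-Tc(best.x)[0])@M
    print("corner triangulations bar near-end",loc(tri([ray(S,sc([525,282])),ray(D,si([128,325]))])),
      "grip top",loc(tri([ray(S,sc([390,35])),ray(D,si([225,50]))])),
      "loop hinge nearside",loc(tri([ray(S,sc([330,172])),ray(D,si([240,115]))])))
E
```

```text
1 [ 0.56567148 -0.01970393  1.43282175] 6.481705272600563 [-0.6 -1.1  1.4 -1.1 -0.7 -0.7  0.4 -0.8  0.  -2.1 -0.3  0.6 -1.2 -0.5]
corner triangulations bar near-end [ 0.07230736 -0.0163775   0.08802463] grip top [ 0.00892335 -0.00109761  0.18915762] loop hinge nearside [-0.00881073 -0.01292938  0.13406725]
-1 [ 0.5420347  -0.01686816  1.18475756] 5306.490518733141 [ 12.  -51.2  -2.1 -31.   -5.5   8.8  -0.3  33.5 -12.2 -10.6 -44.7 -33.5
  40.   25.9]
corner triangulations bar near-end [ 0.08038781 -0.02108773  0.08802463] grip top [ 0.01519237 -0.02183811  0.18915762] loop hinge nearside [ 0.00090617 -0.03766191  0.13406725]
```

The fit puts the chamber at (0.566, -0.020) with yaw 82.1°, and the lever at about 2.0 rad. I'll go above the bar with the camera on the receiver side.

```bash
cat >> h.py <<'E'
V=np.array([.56567,-.0197,1.4328])
def goal(pc,tilt=0):
    "chamber point (m) for TCP, tilt in deg: body leaning to chamber +x"
    return W(V,pc)[0],R.from_euler("z",V[2])*R.from_euler("y",tilt,degrees=True)*R.from_euler("x",np.pi)
def cmd(pc,tilt=0,grasp=False):
    s=env.read_state(); r0=R.from_quat(s["ee_rot"]); p,r=goal(pc,tilt)
    if grasp: p=p+r.apply([0,0,.019])
    print(pc,tilt,((r0.inv().apply(p-s["eef_pos"]))/.25).round(4).tolist(),((r0.inv()*r).as_rotvec()/(2*np.pi)).round(4).tolist())
def where():
    s=env.read_state(); print("t",s["t"],"tcp_ch",(Tc(V)[1].T@(s["eef_pos"]-Tc(V)[0])).round(4),"F_ch",(Tc(V)[1].T@s["force"]).round(2),"w",s["gripper_width"],s["grasp_force"],"z",(R.from_quat(s["ee_rot"]).apply([0,0,1])@Tc(V)[1]).round(3))
E
python3 -c "
from h import *
cmd([.075,0,.17]); where()
print(env.grasp_offset)"
```

```text
[0.075, 0, 0.17] 0 [-2.1936, -1.8601, 0.054] [-0.0002, 0.0002, 0.2354]
t 0.1 tcp_ch [0.5883 0.5035 0.1827] F_ch [ 0.4   1.14 -0.1 ] w 0.09373449227896732 0.0 z [-0.002  0.    -1.   ]
0.0188
```

Emit:
{"api": "step_arm", "payload": {"commands": [[[-0.2,-0.17,-0.03],[0,0,0]],[[-0.4,-0.34,-0.06],[0,0,0]],[[-0.6,-0.51,-0.06],[0,0,0]],[[-0.8,-0.68,-0.06],[0,0,0]],[[-1,-0.85,-0.06],[0,0,0]],[[-1,-0.85,-0.06],[0,0,0]]]}}

```text
t: 0.85
eef_pos: [0.3456, 0.3648, 0.1984]
ee_rot: [0.118, 0.993, -0.001, 0.0]
force: [-0.5, 0.2, -0.3]
gripper_width: 0.0939
grasp_force: 0.0
```

Emit:
{"api": "step_arm", "payload": {"commands": [[[-0.2,-0.17,0],[0,0,0.025]],[[-0.4,-0.34,0],[0,0,0.05]],[[-0.6,-0.51,0],[0,0,0.075]],[[-0.8,-0.68,0],[0,0,0.1]],[[-1,-0.85,0],[0,0,0.125]],[[-1,-0.85,0],[0,0,0.125]]]}}

```text
t: 1.6
eef_pos: [0.5401, 0.1017, 0.1983]
ee_rot: [0.488, 0.873, -0.001, 0.001]
force: [-0.5, 0.3, -0.3]
gripper_width: 0.0938
grasp_force: 0.0
```

```bash
python3 -c "
from h import *
where();cmd([.075,0,.17])"
```

```text
t 1.6 tcp_ch [0.1167 0.042  0.1983] F_ch [ 0.19  0.49 -0.28] w 0.09384563705286382 0.0 z [-0.002 -0.001 -1.   ]
[0.075, 0, 0.17] 0 [-0.2354, 0.0239, 0.1136] [0.0001, 0.0003, 0.1095]
```

Emit:
{"api": "step_arm", "payload": {"commands": [[[-0.12,0.01,0.05],[0,0,0.03]],[[-0.2354,0.024,0.1],[0,0,0.06]],[[-0.2354,0.024,0.1136],[0,0,0.09]],[[-0.2354,0.024,0.1136],[0,0,0.1095]],[[-0.2354,0.024,0.1136],[0,0,0.1095]],[[-0.2354,0.024,0.1136],[0,0,0.1095]]]}}

```text
t: 2.35
eef_pos: [0.5739, 0.0597, 0.1699]
ee_rot: [0.751, 0.66, 0.0, -0.0]
force: [0.1, -0.9, 0.8]
gripper_width: 0.094
grasp_force: 0.0
```

Run:
```python
from h import *
where(); s=env.read_state(); np.save("s1.npy",np.r_[s["eef_pos"],s["ee_rot"]])
im=env.capture("wrist")[:,:,::-1]; cv2.imwrite("pics/w1.png",im)
C=cam("wrist",s)
for p in ([.065,0,.0885],[.04,0,.086],[0,0,.062],[.1,.0,.08]): print(p,proj(C,W(V,p))[0].round())
u=proj(C,W(V,[.05,0,.09]))[0]; a,b=int(u[0])-110,int(u[1])-110; print(a,b)
cv2.imwrite("pics/w1c.png",cv2.resize(im[max(b,0):b+180,max(a,0):a+220],None,fx=3.3,fy=3.3,interpolation=2))
```

```text
t 2.35 tcp_ch [0.0798 0.0027 0.1699] F_ch [-0.84 -0.19  0.82] w 0.09400778904153785 0.0 z [ 0.001  0.001 -1.   ]
[0.065, 0, 0.0885] [325. 252.]
[0.04, 0, 0.086] [324. 284.]
[0, 0, 0.062] [323. 319.]
[0.1, 0.0, 0.08] [325. 202.]
214 162
```

View pics/w1.png

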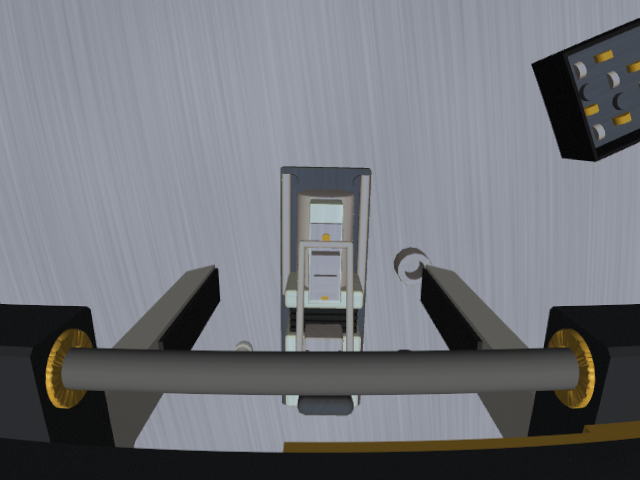

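The wrist picture shows the loop end bar near (326,244), and the chamber is aligned with the image. I'll look at a crop of the latch.

Run:
```python
from h import *
im=cv2.imread("pics/w1.png"); cv2.imwrite("pics/w1d.png",cv2.resize(im[160:315,270:380],None,fx=3.8,fy=3.8,interpolation=2))
```

```text
(no output)
```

View pics/w1d.png

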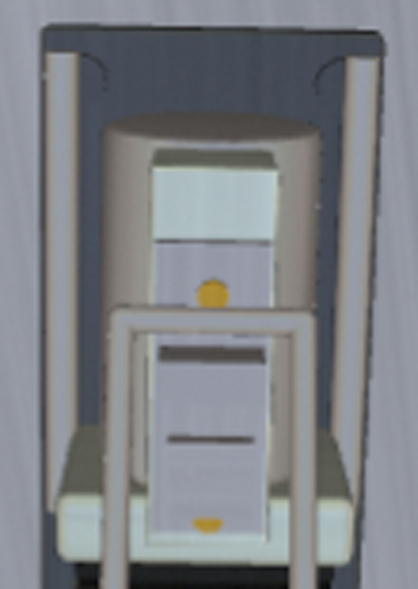

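The crop shows the bar at row 320, the rib's +x top edge at row 360, the lip edge at row 440, and the saddle's ends at rows 167 and 540. The bar is already just past the rib.

Run:
```python
from h import *
d=np.load("s1.npy"); C=cam("wrist",dict(eef_pos=d[:3],ee_rot=d[3:]))
def q(u,v,z): 
    P=at_z(C,[270+(u+.5)/3.8-.5,160+(v+.5)/3.8-.5],z); return ((P-Tc(V)[0])@Tc(V)[1]*1000).round(1)
for n,u,v,z in [("base L",46,29,.01),("base R",382,36,.01),("saddle far",214,167,.083),("saddle near",208,540,.083),("rib+16",212,360,.097),("lip+.5",210,441,.097),("post -14.5",208,527,.097),("plate far",212,242,.086),("bar",212,320,.089),("bar L",107,320,.089),("bar R",316,320,.089),("rail?",62,55,.02),("saddleL",152,200,.083),("saddleR",277,200,.083)]: print(n,q(u,v,z))
where()
```

```text
base L [119.   37.3  10. ]
base R [118.2 -40.1  10. ]
saddle far [99.1 -0.6 83. ]
saddle near [24.3 -0.4 83. ]
rib+16 [65.7 -0.5 97. ]
lip+.5 [50.  -0.3 97. ]
post -14.5 [32.9 -0.1 97. ]
plate far [85.4 -0.4 86. ]
bar [71.1 -0.5 89. ]
bar L [70.9 19.2 89. ]
bar R [ 71.3 -20.   89. ]
rail? [114.   32.8  20. ]
saddleL [92.8 11.  83. ]
saddleR [ 93.  -12.5  83. ]
t 2.4 tcp_ch [0.0795 0.0026 0.17  ] F_ch [-0.2  -0.03 -0.07] w 0.09384586769202373 0.0 z [ 0.001  0.    -1.   ]
```

Run:
```python
from h import *
cmd([.0684,-.0005,.115],10,True); cmd([.0684,-.0005,.0905],10,True)
```

```text
[0.0684, -0.0005, 0.115] 10 [-0.0578, 0.012, 0.2948] [0.0001, -0.0279, 0.0014]
[0.0684, -0.0005, 0.0905] 10 [-0.0578, 0.012, 0.3928] [0.0001, -0.0279, 0.0014]
```

Emit:
{"api": "step_arm", "payload": {"commands": [[[-0.03,0.006,0.1],[0,-0.014,0.001]],[[-0.058,0.012,0.2],[0,-0.028,0.0014]],[[-0.058,0.012,0.29],[0,-0.028,0.0014]],[[-0.058,0.012,0.35],[0,-0.028,0.0014]],[[-0.058,0.012,0.393],[0,-0.028,0.0014]],[[-0.058,0.012,0.393],[0,-0.028,0.0014]]], "fingers": 0.65}}

```text
t: 3.15
eef_pos: [0.575, 0.0432, 0.0716]
ee_rot: [0.752, 0.653, -0.066, 0.058]
force: [-0.1, 0.5, 0.7]
gripper_width: 0.0608
grasp_force: 0.0
```

```bash
python3 -c "
from h import *
where();cmd([.0684,-.0005,.0905],10,True)"
```

```text
t 3.15 tcp_ch [ 0.0636 -0.0006  0.0716] F_ch [0.52 0.18 0.73] w 0.06078540879828407 0.0 z [-0.175  0.001 -0.985]
[0.0684, -0.0005, 0.0905] 10 [0.0059, -0.0004, -0.0019] [-0.0001, 0.0002, -0.0006]
```

Positioned at the loop, so I'll close with a gentle squeeze.

Emit:
{"api": "step_arm", "payload": {"commands": [[[0.006,0,0],[0,0,0]],[[0.006,0,0],[0,0,0]],[[0.006,0,0],[0,0,0]],[[0.006,0,0],[0,0,0]],[[0.006,0,0],[0,0,0]],[[0.006,0,0],[0,0,0]]], "fingers": 0.3, "squeeze": 15}}

```text
t: 3.9
eef_pos: [0.5749, 0.046, 0.0723]
ee_rot: [0.752, 0.653, -0.066, 0.057]
force: [-2.3, 1.9, 7.3]
gripper_width: 0.0283
grasp_force: 3.4
```

Run:
```python
from h import *
where();s=env.read_state()
p,r=s["eef_pos"],R.from_quat(s["ee_rot"])
g=(p-r.apply([0,0,.0188])-Tc(V)[0])@Tc(V)[1]; print(g)
x,y,z=g
for q in ([x,y,z+.014],[.058,y,z+.014],[.0525,y,z+.014]): cmd(q,10,True)
```

```text
t 3.9 tcp_ch [ 0.0664 -0.0001  0.0723] F_ch [1.57 2.54 7.29] w 0.02830795044085267 3.4365333057940006 z [-0.174  0.001 -0.985]
[ 0.06963954 -0.00015603  0.09078957]
[np.float64(0.06963954185114686), np.float64(-0.00015602835387715648), np.float64(0.10478956836684933)] 10 [-0.0097, 0.0, -0.0543] [-0.0001, 0.0, -0.0005]
[0.058, np.float64(-0.00015602835387715648), np.float64(0.10478956836684933)] 10 [-0.0556, 0.0002, -0.0463] [-0.0001, 0.0, -0.0005]
[0.0525, np.float64(-0.00015602835387715648), np.float64(0.10478956836684933)] 10 [-0.0772, 0.0003, -0.0424] [-0.0001, 0.0, -0.0005]
```

The fingers closed to 28 mm, narrower than the 39 mm loop, so the loop isn't properly pinched. I'll look at it.

Run:
```python
from h import *
b=env.capture("side")[220:395,195:360,::-1]; w=env.capture("wrist")[:,:,::-1]
b=cv2.resize(b,None,fx=2.4,fy=2.4,interpolation=2)[:420]; w=cv2.resize(w[120:420,180:460],None,fx=1.4,fy=1.4,interpolation=2)
cv2.imwrite("pics/g1.png",np.hstack([b,w[:420,:400]]));print(b.shape,w.shape)
```

```text
(420, 396, 3) (420, 392, 3)
```

View pics/g1.png

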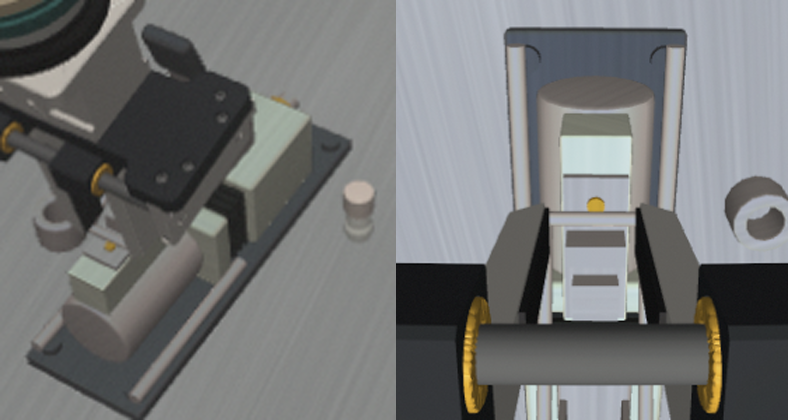

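The bar is unmoved at crop (595,218), but its ends are hidden by the fingers. I'll project the expected pad corners and the bar into this picture to see where they overlap.

Run:
```python
from h import *
s=env.read_state(); C=cam("wrist",s); r=R.from_quat(s["ee_rot"]); where()
pp=lambda P:((proj(C,P)-[180,120])*1.4+[396,0]).round()
for y in (.0142,-.0142,.0267):
  for x in (.008,-.008):
    print(y,x,[pp(s["eef_pos"]+r.apply([x,y,z]))[0].tolist() for z in (0,-.019,-.04)])
print("bar@71,89",pp(W(V,[[.071,-.0195,.089],[.071,.0195,.089],[.074,.0195,.0995],[.069,.0195,.08]])).tolist())
P=at_z(C,[(595-396)/1.4+180,218/1.4+120],.089); print((P-Tc(V)[0])@Tc(V)[1])
for u,v,z in((595,246,.097),(595,285,.097),(596,177,.086)):
  P=at_z(C,[(u-396)/1.4+180,v/1.4+120],z); print(((P-Tc(V)[0])@Tc(V)[1]))
```

```text
t 4.0 tcp_ch [ 0.0664 -0.0002  0.0722] F_ch [2.26 2.57 7.8 ] w 0.027949449206357925 3.432752061635256 z [-0.174  0.001 -0.985]
0.0142 0.008 [[633.0, 186.0], [637.0, 202.0], [642.0, 223.0]]
0.0142 -0.008 [[632.0, 227.0], [636.0, 246.0], [641.0, 273.0]]
-0.0142 0.008 [[555.0, 186.0], [551.0, 202.0], [547.0, 223.0]]
-0.0142 -0.008 [[556.0, 227.0], [552.0, 246.0], [548.0, 273.0]]
0.0267 0.008 [[667.0, 186.0], [674.0, 201.0], [684.0, 223.0]]
0.0267 -0.008 [[666.0, 227.0], [672.0, 246.0], [682.0, 272.0]]
bar@71,89 [[651.0, 218.0], [536.0, 218.0], [533.0, 226.0], [538.0, 210.0]]
[ 0.07098063 -0.00051429  0.089     ]
[ 0.06490077 -0.00047273  0.097     ]
[ 0.04926025 -0.00045931  0.097     ]
[ 0.08490714 -0.00087463  0.086     ]
```

The visible fingertips end about 20 mm behind the nominal TCP because they retract as the gripper opens. So the tips are resting on top of the wires, which matches the 7 N upward force. I'll lift, open, and come down lower.

Emit:
{"api": "step_arm", "payload": {"commands": [[[-0.007,0,-0.039],[0,0,0]],[[-0.007,0,-0.039],[0,0,0]],[[-0.007,0,-0.039],[0,0,0]],[[-0.007,0,-0.039],[0,0,0]]], "fingers": 0.58}}

```text
t: 4.5
eef_pos: [0.5753, 0.045, 0.0812]
ee_rot: [0.752, 0.653, -0.066, 0.058]
force: [0.8, -0.2, -0.4]
gripper_width: 0.0542
grasp_force: 0.0
```

Run:
```python
from h import *
where(); cmd([.0680,-.0005,.0905],10,True); cmd([.068,-.0005,.0825],10,True); cmd([.068,-.0005,.0785],10,True)
```

```text
t 4.5 tcp_ch [ 0.0654 -0.0006  0.0812] F_ch [-0.12 -0.8  -0.38] w 0.05422256459659099 0.0 z [-0.175  0.    -0.985]
[0.068, -0.0005, 0.0905] 10 [0.0039, -0.0006, 0.0376] [-0.0, 0.0003, -0.0005]
[0.068, -0.0005, 0.0825] 10 [0.0095, -0.0006, 0.0691] [-0.0, 0.0003, -0.0005]
[0.068, -0.0005, 0.0785] 10 [0.0123, -0.0006, 0.0848] [-0.0, 0.0003, -0.0005]
```

Emit:
{"api": "step_arm", "payload": {"commands": [[[0.004,0,0.038],[0,0,0]],[[0.007,0,0.054],[0,0,0]],[[0.0095,0,0.069],[0,0,0]],[[0.0095,0,0.069],[0,0,0]]]}}

```text
t: 5.0
eef_pos: [0.5751, 0.0443, 0.0636]
ee_rot: [0.752, 0.653, -0.066, 0.058]
force: [0.3, 0.5, 0.2]
gripper_width: 0.054
grasp_force: 0.0
```

Run:
```python
from h import *
where(); s=env.read_state()
w=env.capture("wrist")[:,:,::-1]; cv2.imwrite("pics/w3.png",cv2.resize(w[150:350,190:450],None,fx=3,fy=3,interpolation=2))
C=cam("wrist",s); r=R.from_quat(s["ee_rot"])
for z in(0,-.01,-.02,-.03): print(z,((proj(C,np.array([s["eef_pos"]+r.apply([x,.0271,z]) for x in(.008,-.008)]))-[190,150])*3).round().tolist())
```

```text
t 5.0 tcp_ch [ 0.0647 -0.0006  0.0636] F_ch [ 0.58 -0.2   0.16] w 0.0539911640049336 0.0 z [-0.175  0.    -0.985]
0 [[553.0, 308.0], [550.0, 396.0]]
-0.01 [[561.0, 325.0], [557.0, 417.0]]
-0.02 [[569.0, 344.0], [566.0, 440.0]]
-0.03 [[579.0, 365.0], [575.0, 466.0]]
```

View pics/w3.png

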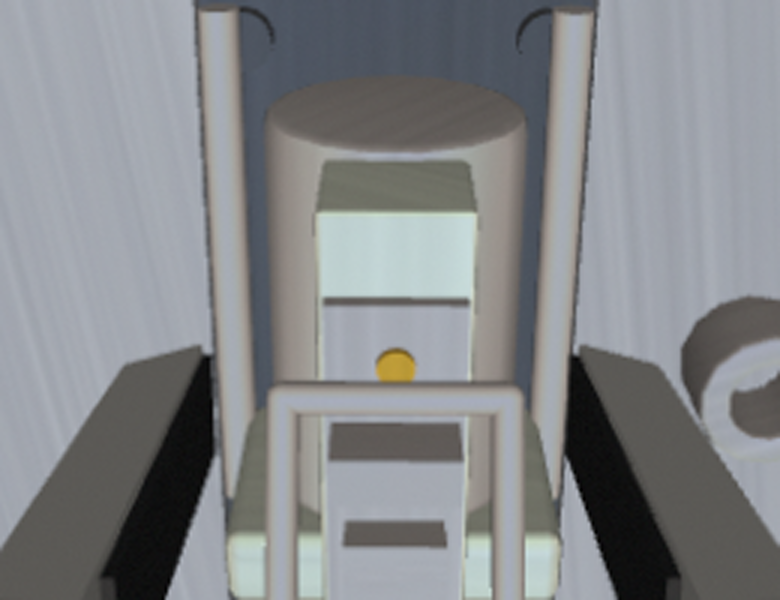

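The fingers straddle the loop with their tips at about z = 85 mm (crop (567,355)). I'll go 6 mm lower and close.

Emit:
{"api": "step_arm", "payload": {"commands": [[[0.004,0,0.012],[0,0,0]],[[0.004,0,0.024],[0,0,0]],[[0.004,0,0.024],[0,0,0]]]}}

```text
t: 5.42
eef_pos: [0.5751, 0.0442, 0.0577]
ee_rot: [0.752, 0.653, -0.066, 0.058]
force: [-0.3, 0.1, 0.2]
gripper_width: 0.0541
grasp_force: 0.0
```

Emit:
{"api": "step_arm", "payload": {"commands": [[[0,0,0],[0,0,0]],[[0,0,0],[0,0,0]],[[0,0,0],[0,0,0]],[[0,0,0],[0,0,0]],[[0,0,0],[0,0,0]]], "fingers": 0.3}}

```text
t: 6.05
eef_pos: [0.5758, 0.0443, 0.0581]
ee_rot: [0.752, 0.653, -0.066, 0.058]
force: [2.8, 0.2, -0.8]
gripper_width: 0.0381
grasp_force: 15.0
```

Run:
```python
from h import *
where()
```

```text
t 6.05 tcp_ch [ 0.0648 -0.0012  0.0581] F_ch [ 0.61 -2.75 -0.78] w 0.038079617875327675 15.000507831573486 z [-0.175 -0.001 -0.985]
```

Emit:
{"api": "step_arm", "payload": {"commands": [[[-0.003,0,-0.017],[0,0,0]],[[-0.006,0,-0.034],[0,0,0]],[[-0.009,0,-0.051],[0,0,0]],[[-0.01,0,-0.055],[0,0,0]],[[-0.01,0,-0.055],[0,0,0]]]}}

```text
t: 6.68
eef_pos: [0.5757, 0.0442, 0.0721]
ee_rot: [0.752, 0.653, -0.066, 0.058]
force: [2.7, 1.5, -1.4]
gripper_width: 0.038
grasp_force: 15.0
```

Run:
```python
from h import *
where()
```

```text
t 6.675 tcp_ch [ 0.0647 -0.0011  0.0721] F_ch [ 1.83 -2.51 -1.37] w 0.03798453046498348 14.999564867466688 z [-0.175 -0.001 -0.985]
```

Emit:
{"api": "step_arm", "payload": {"commands": [[[-0.016,0,0.003],[0,0,0]],[[-0.032,0,0.006],[0,0,0]],[[-0.048,0,0.009],[0,0,0]],[[-0.065,0,0.0115],[0,0,0]],[[-0.065,0,0.0115],[0,0,0]]]}}

```text
t: 7.3
eef_pos: [0.5731, 0.0267, 0.0722]
ee_rot: [0.753, 0.653, -0.066, 0.058]
force: [3.6, -0.3, -0.9]
gripper_width: 0.0381
grasp_force: 15.0
```

Run:
```python
from h import *
where(); s=env.read_state(); np.save("s2.npy",np.r_[s["eef_pos"],s["ee_rot"]])
w=env.capture("wrist")[:,:,::-1]; cv2.imwrite("pics/w4.png",cv2.resize(w[110:310,225:425],None,fx=3,fy=3,interpolation=2))
C=cam("wrist",s)
for p in ([.0545,0,.102],[.0545,0,.104],[.057,0,.102],[.052,0,.102],[.0657,0,.097],[.05,0,.097]): print(p,((proj(C,W(V,p))[0]-[225,110])*3).round())
```

```text
t 7.3 tcp_ch [ 0.047  -0.0009  0.0722] F_ch [ 0.21 -3.61 -0.93] w 0.03806168138035892 14.999698139727116 z [-0.176 -0.    -0.984]
[0.0545, 0, 0.102] [283. 524.]
[0.0545, 0, 0.104] [283. 531.]
[0.057, 0, 0.102] [283. 509.]
[0.052, 0, 0.102] [283. 538.]
[0.0657, 0, 0.097] [283. 441.]
[0.05, 0, 0.097] [283. 533.]
```

View pics/w4.png

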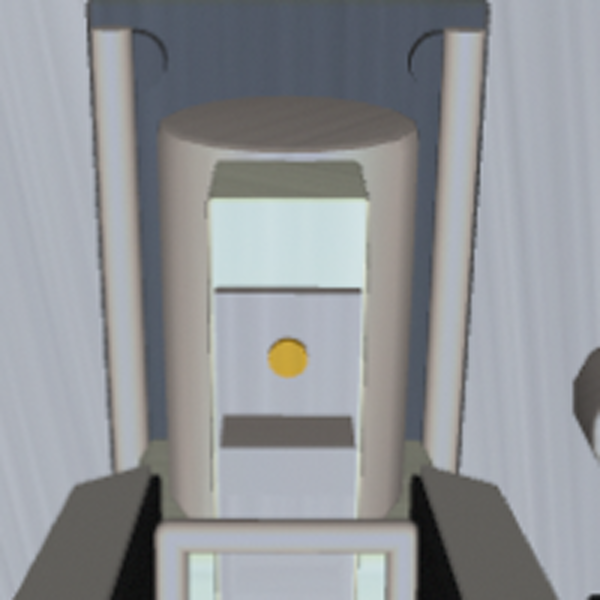

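The bar (row 536) sits over the slot, about +4 mm from catch_ref. I'll lower it gently while checking force.

Emit:
{"api": "step_arm", "payload": {"commands": [[[0.0014,0,0.008],[0,0,0]],[[0.0028,0,0.016],[0,0,0]],[[0.0035,0,0.02],[0,0,0]],[[0.0035,0,0.02],[0,0,0]]]}}

```text
t: 7.85
eef_pos: [0.5731, 0.0274, 0.0669]
ee_rot: [0.752, 0.653, -0.066, 0.058]
force: [3.4, -3.2, 2.0]
gripper_width: 0.0379
grasp_force: 15.0
```

Emit:
{"api": "step_arm", "payload": {"commands": [[[0.0007,0,0.004],[0,0,0]],[[0.0014,0,0.008],[0,0,0]],[[0.0014,0,0.008],[0,0,0]]]}}

```text
t: 8.22
eef_pos: [0.5732, 0.028, 0.0648]
ee_rot: [0.752, 0.653, -0.066, 0.058]
force: [3.4, -2.9, 1.2]
gripper_width: 0.038
grasp_force: 15.0
```

Run:
```python
from h import *
where()
```

```text
t 8.225 tcp_ch [ 0.0483 -0.0009  0.0648] F_ch [-2.43 -3.8   1.25] w 0.038028402326308365 14.999550338834524 z [-0.175 -0.    -0.985]
```

Emit:
{"api": "step_arm", "payload": {"commands": [[[0.0,0,0.005],[0,0,0]],[[-0.001,0,0.01],[0,0,0]],[[-0.001,0,0.014],[0,0,0]],[[-0.001,0,0.014],[0,0,0]]]}}

```text
t: 8.72
eef_pos: [0.573, 0.027, 0.0614]
ee_rot: [0.752, 0.653, -0.066, 0.058]
force: [3.3, -3.4, 2.0]
gripper_width: 0.0379
grasp_force: 15.0
```

Emit:
{"api": "step_arm", "payload": {"commands": [[[0.0007,0,0.004],[0,0,0]],[[0.0014,0,0.008],[0,0,0]],[[0.0014,0,0.008],[0,0,0]]]}}

```text
t: 9.1
eef_pos: [0.573, 0.0271, 0.0593]
ee_rot: [0.752, 0.653, -0.066, 0.058]
force: [3.1, -3.5, 1.8]
gripper_width: 0.0382
grasp_force: 15.0
```

Run:
```python
from h import *
where()
```

```text
t 9.1 tcp_ch [ 0.0474 -0.0009  0.0593] F_ch [-3.04 -3.6   1.79] w 0.03822165896394117 15.000053532421589 z [-0.175 -0.    -0.985]
```

Emit:
{"api": "step_arm", "payload": {"commands": [[[0.0007,0,0.004],[0,0,0]],[[-0.003,0,0.005],[0,0,0]],[[-0.006,0,0.005],[0,0,0]],[[-0.006,0,0.005],[0,0,0]]]}}

```text
t: 9.6
eef_pos: [0.5729, 0.0265, 0.0582]
ee_rot: [0.752, 0.653, -0.066, 0.058]
force: [4.4, 1.3, -0.6]
gripper_width: 0.0383
grasp_force: 15.0
```

Run:
```python
from h import *
where()
```

```text
t 9.6 tcp_ch [ 0.0468 -0.0008  0.0582] F_ch [ 1.93 -4.14 -0.63] w 0.03827791903273466 15.000814162194729 z [-0.174 -0.    -0.985]
```

The bar is seated at about z = +3 mm and drawn against the hook. Releasing and backing up.

Emit:
{"api": "step_arm", "payload": {"commands": [[[0,0,0],[0,0,0]],[[0,0,0],[0,0,0]],[[0,0,0],[0,0,0]],[[0,0,-0.05],[0,0,0]],[[0,0,-0.15],[0,0,0]],[[0,0,-0.3],[0,0,0]],[[0,0,-0.45],[0,0,0]],[[0,0,-0.45],[0,0,0]]], "fingers": 0.6}}

```text
t: 10.6
eef_pos: [0.5775, 0.0456, 0.1725]
ee_rot: [0.752, 0.653, -0.063, 0.059]
force: [0.3, 0.9, -0.3]
gripper_width: 0.0562
grasp_force: 0.0
```

Run:
```python
from h import *
where(); s=env.read_state()
w=env.capture("wrist")[:,:,::-1]; b=env.capture("side")[220:395,195:360,::-1]
cv2.imwrite("pics/w5raw.png",w)
C=cam("wrist",s)
for p in ([.0535,0,.089],[.0657,0,.097],[.05,0,.097],[-.03,0,.19]): print(p,proj(C,W(V,p))[0].round())
u=proj(C,W(V,[.03,0,.1]))[0].astype(int)
a=cv2.resize(w[u[1]-70:u[1]+80,u[0]-75:u[0]+75],(420,420),interpolation=2); print(u)
cv2.imwrite("pics/w5.png",np.hstack([a,cv2.resize(b,(380,403),interpolation=2)[:403].copy() if 0 else cv2.resize(b,(380,420),interpolation=2)]))
```

```text
t 10.6 tcp_ch [ 0.0663 -0.0027  0.1725] F_ch [ 0.94 -0.16 -0.33] w 0.05620699787239707 0.0 z [-0.173 -0.006 -0.985]
[0.0535, 0, 0.089] [316. 228.]
[0.0657, 0, 0.097] [316. 216.]
[0.05, 0, 0.097] [316. 237.]
[-0.03, 0, 0.19] [317. 428.]
[316 264]
```

View pics/w5.png

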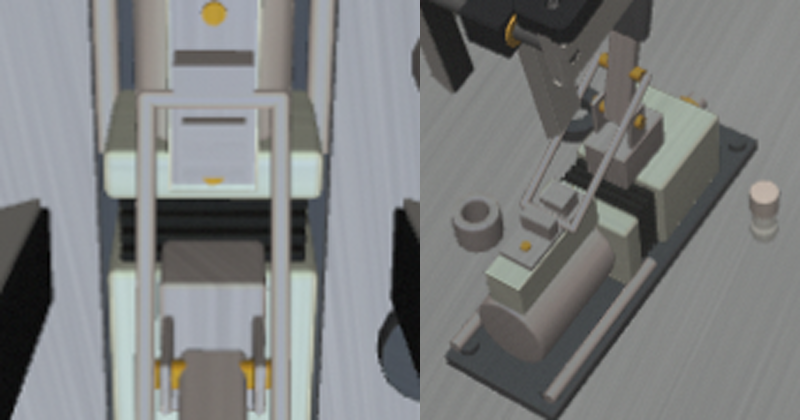

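Left: the bar at (213,100) lies in the slot just behind the lip strip. Right: the bar is between the hook post and the rib, and the lever is upright. Next I'll shut the fingers and move in front of the paddle, tilted 30°.

```bash
cat >> h.py <<'E'
def tcp_for(th,gap=0,tilt=30,r=78):
    u=np.array([-np.cos(th),np.sin(th)]); n=np.array([np.sin(th),np.cos(th)]); T=np.radians(tilt)
    s=1 if th>T else -1; rr=r if th>T else r-16
    c=np.array([-30,104])+rr*u+(5+gap)*n
    t=c-s*8*np.array([-np.cos(T),np.sin(T)]); return [t[0]/1000,-.0005,t[1]/1000]
E
python3 - <<'E'
from h import *
print(tcp_for(1.65,14)); cmd(tcp_for(1.65,14),30)
E
```

```text
[np.float64(0.002040068097825212), -0.0005, np.float64(0.17625217533207774)]
[np.float64(0.002040068097825212), -0.0005, np.float64(0.17625217533207774)] 30 [-0.2546, 0.0012, 0.0177] [-0.0001, -0.0554, -0.0005]
```

Emit:
{"api": "step_arm", "payload": {"commands": [[[0,0,-0.02],[0,-0.02,0]],[[-0.05,0,0],[0,-0.04,0]],[[-0.1,0,0.01],[0,-0.055,-0.0005]],[[-0.15,0,0.018],[0,-0.0554,-0.0005]],[[-0.2,0,0.018],[0,-0.0554,-0.0005]],[[-0.254,0.001,0.018],[0,-0.0554,-0.0005]],[[-0.254,0.001,0.018],[0,-0.0554,-0.0005]],[[-0.254,0.001,0.018],[0,-0.0554,-0.0005]]], "fingers": 0}}

```text
t: 11.7
eef_pos: [0.5669, -0.0179, 0.1762]
ee_rot: [0.729, 0.634, -0.195, 0.17]
force: [0.4, -0.4, -0.0]
gripper_width: 0.0007
grasp_force: 0.0
```

Run:
```python
from h import *
where()
for th in (1.6,1.5,1.4,1.3,1.2,1.1,1.0): cmd(tcp_for(th),30)
```

```text
t 11.7 tcp_ch [ 0.002  -0.001   0.1762] F_ch [-0.37 -0.45 -0.02] w 0.0007082723787858801 0.0 z [-0.499  0.    -0.867]
[np.float64(-0.015796366015016435), -0.0005, np.float64(0.17782074342573095)] 30 [-0.065, -0.0017, 0.0298] [-0.0, -0.0002, -0.0001]
[np.float64(-0.02360182356678504), -0.0005, np.float64(0.17815829496345476)] 30 [-0.0927, -0.0017, 0.0442] [-0.0, -0.0002, -0.0001]
[np.float64(-0.031401985266000985), -0.0005, np.float64(0.1777149146536011)] 30 [-0.1189, -0.0017, 0.0613] [-0.0, -0.0002, -0.0001]
[np.float64(-0.03911891447535634), -0.0005, np.float64(0.176495032605664)] 30 [-0.1432, -0.0017, 0.0809] [-0.0, -0.0002, -0.0001]
[np.float64(-0.046675506189068905), -0.0005, np.float64(0.17451083747782703)] 30 [-0.1654, -0.0016, 0.1029] [-0.0, -0.0002, -0.0001]
[np.float64(-0.053996257440612344), -0.0005, np.float64(0.17178215469191985)] 30 [-0.1854, -0.0016, 0.1269] [-0.0, -0.0002, -0.0001]
[np.float64(-0.061008021703399924), -0.0005, np.float64(0.16833624834435662)] 30 [-0.2028, -0.0016, 0.1529] [-0.0, -0.0002, -0.0001]
```

Emit:
{"api": "step_arm", "payload": {"commands": [[[-0.03,-0.002,0.014],[0,0,0]],[[-0.05,-0.002,0.023],[0,0,0]],[[-0.065,-0.002,0.03],[0,0,0]],[[-0.079,-0.002,0.037],[0,0,0]],[[-0.093,-0.002,0.044],[0,0,0]],[[-0.106,-0.002,0.053],[0,0,0]],[[-0.119,-0.002,0.061],[0,0,0]],[[-0.131,-0.002,0.071],[0,0,0]],[[-0.143,-0.002,0.081],[0,0,0]]]}}

```text
t: 12.82
eef_pos: [0.5605, -0.0587, 0.1762]
ee_rot: [0.728, 0.634, -0.195, 0.17]
force: [-0.8, 1.0, 0.1]
gripper_width: 0.0006
grasp_force: 0.0
```

Run:
```python
from h import *
where()
for th in (1.2,1.1,1.0,.9,.8,.7,.6): cmd(tcp_for(th),30)
```

```text
t 12.825 tcp_ch [-0.0393 -0.0002  0.1762] F_ch [0.88 0.96 0.08] w 0.0005535552734884279 0.0 z [-0.5    0.    -0.866]
[np.float64(-0.046675506189068905), -0.0005, np.float64(0.17451083747782703)] 30 [-0.0221, 0.001, 0.0204] [-0.0001, 0.0001, 0.0]
[np.float64(-0.053996257440612344), -0.0005, np.float64(0.17178215469191985)] 30 [-0.042, 0.001, 0.0445] [-0.0001, 0.0001, 0.0]
[np.float64(-0.061008021703399924), -0.0005, np.float64(0.16833624834435662)] 30 [-0.0594, 0.001, 0.0705] [-0.0001, 0.0001, 0.0]
[np.float64(-0.06764073974669889), -0.0005, np.float64(0.16420754879229704)] 30 [-0.0741, 0.0011, 0.0981] [-0.0001, 0.0001, 0.0]
[np.float64(-0.07382813964430578), -0.0005, np.float64(0.1594373086368986)] 30 [-0.0859, 0.0011, 0.127] [-0.0001, 0.0001, 0.0]
[np.float64(-0.07950839894172614), -0.0005, np.float64(0.15407319054096236)] 30 [-0.0949, 0.0011, 0.1569] [-0.0001, 0.0001, 0.0]
[np.float64(-0.08462476236570422), -0.0005, np.float64(0.14816879099936114)] 30 [-0.1008, 0.0011, 0.1876] [-0.0001, 0.0001, 0.0]
```

Emit:
{"api": "step_arm", "payload": {"commands": [[[-0.011,0,0.01],[0,0,0]],[[-0.022,0,0.02],[0,0,0]],[[-0.032,0,0.032],[0,0,0]],[[-0.042,0,0.044],[0,0,0]],[[-0.051,0,0.057],[0,0,0]],[[-0.059,0,0.07],[0,0,0]],[[-0.067,0,0.084],[0,0,0]],[[-0.074,0,0.098],[0,0,0]]]}}

```text
t: 13.82
eef_pos: [0.5567, -0.0873, 0.1647]
ee_rot: [0.728, 0.634, -0.196, 0.17]
force: [-0.5, -0.9, 5.2]
gripper_width: 0.0007
grasp_force: 2.2
```

Run:
```python
from h import *
where()
for th in (.8,.7,.6,.5,.4,.3,.2,.1,0): cmd(tcp_for(th),30)
```

```text
t 13.825 tcp_ch [-0.0682 -0.0004  0.1647] F_ch [-0.98  0.33  5.17] w 0.0007218890765574139 2.213037321344018 z [-0.501  0.    -0.865]
[np.float64(-0.07382813964430578), -0.0005, np.float64(0.1594373086368986)] 30 [-0.0089, 0.0002, 0.0294] [-0.0, 0.0002, -0.0001]
[np.float64(-0.07950839894172614), -0.0005, np.float64(0.15407319054096236)] 30 [-0.0178, 0.0002, 0.0593] [-0.0, 0.0002, -0.0001]
[np.float64(-0.08462476236570422), -0.0005, np.float64(0.14816879099936114)] 30 [-0.0236, 0.0003, 0.09] [-0.0, 0.0002, -0.0001]
[np.float64(-0.0889411943744576), -0.0005, np.float64(0.14211229620291246)] 30 [-0.0264, 0.0003, 0.1197] [-0.0, 0.0002, -0.0001]
[np.float64(-0.09208689314691114), -0.0005, np.float64(0.13674924219315077)] 30 [-0.0266, 0.0003, 0.1445] [-0.0, 0.0002, -0.0001]
[np.float64(-0.09468146452275639), -0.0005, np.float64(0.13109893525863106)] 30 [-0.0242, 0.0003, 0.1693] [-0.0, 0.0002, -0.0001]
[np.float64(-0.09669898440245718), -0.0005, np.float64(0.1252178313985)] 30 [-0.0194, 0.0003, 0.1937] [-0.0, 0.0002, -0.0001]
[np.float64(-0.09811929439427898), -0.0005, np.float64(0.11916469265849348)] 30 [-0.0122, 0.0003, 0.2175] [-0.0, 0.0002, -0.0001]
[np.float64(-0.09892820323027551), -0.0005, np.float64(0.113)] 30 [-0.0026, 0.0003, 0.2404] [-0.0, 0.0002, -0.0001]
```

Emit:
{"api": "step_arm", "payload": {"commands": [[[-0.005,0,0.015],[0,0,0]],[[-0.009,0,0.029],[0,0,0]],[[-0.014,0,0.044],[0,0,0]],[[-0.018,0,0.059],[0,0,0]],[[-0.021,0,0.075],[0,0,0]],[[-0.024,0,0.09],[0,0,0]],[[-0.025,0,0.105],[0,0,0]],[[-0.0264,0,0.12],[0,0,0]]]}}

```text
t: 14.82
eef_pos: [0.5542, -0.1079, 0.1421]
ee_rot: [0.728, 0.634, -0.195, 0.171]
force: [-0.3, -0.5, 4.5]
gripper_width: 0.0006
grasp_force: 1.9
```

Run:
```python
from h import *
where()
for th in (.4,.3,.2,.1,0,-.03): cmd(tcp_for(th),30)
```

```text
t 14.825 tcp_ch [-0.0889 -0.0007  0.1421] F_ch [-0.5   0.23  4.49] w 0.0005516095164838529 1.9455095965895453 z [-0.501 -0.    -0.865]
[np.float64(-0.09208689314691114), -0.0005, np.float64(0.13674924219315077)] 30 [-0.0003, -0.001, 0.0249] [0.0001, 0.0002, -0.0001]
[np.float64(-0.09468146452275639), -0.0005, np.float64(0.13109893525863106)] 30 [0.0021, -0.001, 0.0496] [0.0001, 0.0002, -0.0001]
[np.float64(-0.09669898440245718), -0.0005, np.float64(0.1252178313985)] 30 [0.0069, -0.001, 0.074] [0.0001, 0.0002, -0.0001]
[np.float64(-0.09811929439427898), -0.0005, np.float64(0.11916469265849348)] 30 [0.0141, -0.001, 0.0978] [0.0001, 0.0002, -0.0001]
[np.float64(-0.09892820323027551), -0.0005, np.float64(0.113)] 30 [0.0237, -0.001, 0.1208] [0.0001, 0.0002, -0.0001]
[np.float64(-0.09905028282372522), -0.0005, np.float64(0.11113802915619021)] 30 [0.027, -0.001, 0.1275] [0.0001, 0.0002, -0.0001]
```

Emit:
{"api": "step_arm", "payload": {"commands": [[[0,0,0.012],[0,0,0]],[[0,0,0.025],[0,0,0]],[[0.001,0,0.037],[0,0,0]],[[0.002,0,0.05],[0,0,0]],[[0.004,0,0.062],[0,0,0]],[[0.007,0,0.074],[0,0,0]]]}}

```text
t: 15.58
eef_pos: [0.5526, -0.1148, 0.1245]
ee_rot: [0.729, 0.634, -0.196, 0.17]
force: [-0.4, -0.3, 3.5]
gripper_width: 0.0006
grasp_force: 1.3
```

Emit:
{"api": "step_arm", "payload": {"commands": [[[0.002,0,0.008],[0,0,0]],[[0.0045,0,0.016],[0,0,0]],[[0.007,0,0.024],[0,0,0]],[[0.0105,0,0.032],[0,0,0]],[[0.0105,0,0.032],[0,0,0]]]}}

```text
t: 16.2
eef_pos: [0.5523, -0.116, 0.116]
ee_rot: [0.728, 0.634, -0.195, 0.17]
force: [0.4, 0.1, -0.3]
gripper_width: 0.0004
grasp_force: 0.1
```

Run:
```python
from h import *
where()
for th in (.05,0,-.03,-.05): cmd(tcp_for(th),30)
```

```text
t 16.2 tcp_ch [-0.0972 -0.      0.116 ] F_ch [ 0.12 -0.42 -0.28] w 0.00041764238248530696 0.1089243717797217 z [-0.5    0.001 -0.866]
[np.float64(-0.09860082352841001), -0.0005, np.float64(0.11609245979675688)] 30 [-0.0048, 0.0019, 0.0025] [-0.0001, 0.0, 0.0]
[np.float64(-0.09892820323027551), -0.0005, np.float64(0.113)] 30 [0.0003, 0.0019, 0.0139] [-0.0001, 0.0, 0.0]
[np.float64(-0.09905028282372522), -0.0005, np.float64(0.11113802915619021)] 30 [0.0036, 0.0019, 0.0206] [-0.0001, 0.0, 0.0]
[np.float64(-0.09910061522111681), -0.0005, np.float64(0.10989504280719277)] 30 [0.0059, 0.0019, 0.025] [-0.0001, 0.0, 0.0]
```

The force dropped to zero, so the lever went past centre. I'll press gently to confirm it's on its stop.

Emit:
{"api": "step_arm", "payload": {"commands": [[[0.002,0,0.007],[0,0,0]],[[0.004,0,0.012],[0,0,0]],[[0.004,0,0.014],[0,0,0]],[[0.004,0,0.014],[0,0,0]]]}}

```text
t: 16.7
eef_pos: [0.5523, -0.1171, 0.1128]
ee_rot: [0.729, 0.634, -0.195, 0.17]
force: [0.1, 0.3, 0.4]
gripper_width: 0.0005
grasp_force: 0.1
```

Emit:
{"api": "step_arm", "payload": {"commands": [[[0.002,0,0.0035],[0,0,0]],[[0.004,0,0.007],[0,0,0]],[[0.004,0,0.007],[0,0,0]]]}}

```text
t: 17.08
eef_pos: [0.5524, -0.1172, 0.1108]
ee_rot: [0.728, 0.634, -0.195, 0.17]
force: [-0.1, 0.2, 0.2]
gripper_width: 0.0001
grasp_force: 0.0
```

Run:
```python
from h import *
where()
```

```text
t 17.075 tcp_ch [-0.0983 -0.0003  0.1108] F_ch [0.2  0.17 0.16] w 0.00013746215268457557 0.020326827502685774 z [-0.5    0.    -0.866]
```

Emit:
{"api": "step_arm", "payload": {"commands": [[[0.002,0,0.0035],[0,0,0]],[[0.004,0,0.007],[0,0,0]],[[0.006,0,0.0105],[0,0,0]],[[0.006,0,0.0105],[0,0,0]]]}}

```text
t: 17.58
eef_pos: [0.5523, -0.1173, 0.1078]
ee_rot: [0.728, 0.634, -0.196, 0.17]
force: [0.1, -0.1, 0.3]
gripper_width: 0.0004
grasp_force: 0.0
```

Run:
```python
from h import *
where()
```

```text
t 17.575 tcp_ch [-9.850e-02 -1.000e-04  1.078e-01] F_ch [-0.14 -0.07  0.33] w 0.000443325553558523 0.0 z [-0.5    0.001 -0.866]
```

Emit:
{"api": "step_arm", "payload": {"commands": [[[0,0,-0.08],[0,0,0]],[[0,0,-0.2],[0,0,0]],[[0,0,-0.35],[0,0,0]],[[0,0,-0.5],[0,0,0]],[[0,0,-0.5],[0,0,0]]]}}

```text
t: 18.2
eef_pos: [0.5631, -0.0537, 0.2178]
ee_rot: [0.728, 0.635, -0.193, 0.171]
force: [0.0, 0.0, -0.8]
gripper_width: 0.0004
grasp_force: 0.0
```

Run:
```python
from h import *
where()
S=cam("scene"); im=env.capture("scene"); cv2.imwrite("pics/scene9.png",im[:,:,::-1]); g=im.mean(2); old=cv2.imread("pics/scene0.png").mean(2)
for th in (0,.1,.2,.4,.6,.9,1.2):
    P=[[-.03-r*np.cos(th),y,.104+r*np.sin(th)] for r in(.055,.07,.085) for y in(-.01,.01)]
    u=proj(S,W(V,P)).round().astype(int); print(th,u[0],u[-1],[int(g[b,a]) for a,b in u],[int(old[b,a]) for a,b in u])
# tip-vs-side silhouettes: dark columns along paddle, rows
u0=proj(S,W(V,[-.1,0,.104]))[0].round().astype(int); print(u0)
print(g[u0[1]-14:u0[1]+16:2,u0[0]-24:u0[0]+30:3].astype(int))
```

```text
t 18.2 tcp_ch [-0.0341 -0.0021  0.2178] F_ch [ 0.01 -0.03 -0.76] w 0.0004149722523049453 0.0 z [-0.498 -0.005 -0.867]
0 [333 245] [315 236] [47, 53, 42, 54, 115, 114] [107, 110, 110, 109, 113, 112]
0.1 [333 242] [315 232] [53, 53, 55, 86, 111, 112] [109, 109, 108, 111, 109, 109]
0.2 [334 240] [316 228] [54, 113, 54, 109, 114, 113] [108, 109, 109, 107, 112, 112]
0.4 [336 234] [319 220] [75, 114, 111, 111, 113, 112] [110, 111, 109, 110, 112, 109]
0.6 [340 230] [325 212] [110, 113, 110, 110, 109, 110] [109, 110, 107, 108, 109, 108]
0.9 [348 224] [336 203] [109, 111, 110, 112, 113, 112] [106, 108, 107, 111, 110, 109]
1.2 [357 220] [351 197] [112, 111, 111, 114, 112, 114] [108, 109, 109, 112, 109, 112]
[324 241]
[[114 114 113 114 114 114 112 112 112 113 112 112 113 113 113 113 114 112]
 [113 115 113 113 112 113 111 112 111 110 110 110 110 111 109 110 111 112]
 [111 111 110 111 111 111 111 113 112 112 112 112 111 112 110 110 110 112]
 [115 112 112 113 112 112 113  88  88  86  91  94 102 102 112 112 111 112]
 [111 112 111 112 111 112 114  48  51  51  53  52  54  52 109 111 110 111]
 [114 115 113 112 113 112 115  51  54  54  54  54  53  53 113 107 106 103]
 [114 115 114 112 114 113 116  53  54  54  54  54  54  53 113 112 111 111]
 [110 112 112 111 111 112  93  54  55  56  57  54  55  55 115 114 114 113]
 [116 116 115 115 115 115  80  53  55  54  56  55  56  51  99 101 108 111]
 [116 115 116 115 114 115  85  38  42  44  45  47  49  46  60  66  64  63]
 [114 113 113 113 114 114 115  72  54  43  41  32  29  33  76  74  75  70]
 [114 116 115 115 115 115 115 116 116 116 116 115 128 126 104  91  84  78]
 [116 116 116 116 116 116 114 114 114 114 114  93 141 140 139 141 140 143]
 [116 115 115 115 115 115 114 113 114 112 113  87 140 137 139 139 139 139]
 [113 114 114 114 114 115 115 116 115 116 114  89 143 142 142 142 141 139]]
```

The paddle is now lying flat near (330,241). I'll compare its outline with the predictions for several angles, and check the bar too.

Run:
```python
from h import *
S=cam("scene"); im=cv2.imread("pics/scene9.png"); g=im.mean(2)
m=((g<62)).astype(np.uint8); m[:, 344:]=0; m[:225]=0; m[256:]=0; m[:,:305]=0
ys,xs=np.nonzero(m); print("obs bbox",xs.min(),xs.max(),ys.min(),ys.max())
for c in range(318,344,3): r=np.nonzero(m[:,c])[0]; print(c,r.min() if len(r) else None,r.max() if len(r) else None,end="; ")
print()
for th in (-.05,0,.05,.1,.15,.2):
    u=np.array([-np.cos(th),np.sin(th)]);n=np.array([np.sin(th),np.cos(th)])
    P=[]
    for r in(.052,.088):
        for y,h in((.015,.005),(-.015,-.005)):
            q=np.array([-.03,.104])+r*u+h*n; P.append([q[0],y,q[1]])
    print(th,proj(S,W(V,P)).round(1).tolist())
```

```text
obs bbox 319 343 234 247
318 None None; 321 234 246; 324 234 247; 327 234 247; 330 234 247; 333 235 247; 336 235 247; 339 235 247; 342 245 245; 
-0.05 [[335.4, 234.2], [334.8, 250.9], [313.3, 234.0], [312.2, 250.5]]
0 [[335.6, 233.0], [334.7, 249.6], [313.4, 231.8], [312.0, 248.4]]
0.05 [[335.9, 231.7], [334.6, 248.3], [313.7, 229.7], [311.9, 246.2]]
0.1 [[336.2, 230.5], [334.7, 247.0], [314.0, 227.6], [311.9, 244.1]]
0.15 [[336.6, 229.2], [334.8, 245.8], [314.5, 225.4], [312.1, 241.9]]
0.2 [[337.1, 228.0], [335.0, 244.5], [315.2, 223.3], [312.5, 239.7]]
```

```bash
python3 -c "
from h import *
where(); print(env.sign_off())"
```

```text
t 18.25 tcp_ch [-0.0353 -0.0007  0.2165] F_ch [-0.73  0.1  -0.88] w 0.0006298567558640009 0.0 z [-0.499 -0.001 -0.866]
the job is handed in; nothing more can be done
None
```

I closed the draw latch and handed the job in at about 18 s: the loop is hooked in the catch, the lever is past centre and looks fully down in the last scene picture, and the arm is clear; I did not measure the receiver's draw directly, and no verdict came back.

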